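Raise the pop-up power tower of a bench pod by its hidden rim release

TASK

The power pod on the bench is shut: run a fingertip round the top of its cap, just inside the edge, until you find the release notch, then press the sprung key inside the notch down and take the finger away, so that the socket tower springs up by itself to its full height. Use fingertip pressure only: do not grip or pull the tower, do not press hard, and leave the tools around it where they lie.

Things in the scene. Friction and masses are not known exactly. Their poses are not given: they have to be found in the camera images.
- pod: Round power pod screwed to the bench: grey housing 180 mm across (flange 204), fixed dark bezel top at z = 86 mm, below the cap. Origin: centre of the underside, on the common upright axis. Rocker switch at -x and inlet at +x are not used. Cap and tower turn stiffly (1.2 N m) on the axis, so the notch faces ANY direction, unrelated to the pod's yaw and not given: feel (or look) for it all round.
- cap_top (a point): Centre of the flat top of the plain steel cap (disc 160 mm across, 18 thick), 106 mm above the bench when shut; rises with the tower, does not turn. One notch, 46 mm wide, is cut in the rim, open outward, from 80 mm in to a straight upright wall 40 mm from the axis. Its floor is the release key, same metal, 8 mm below the cap's top, middle 58 mm from the axis. Elsewhere the top is flat to the rim.
- tower_lift (a joint): Height of the tower in m: 0 shut, 0.070 fully up. Shut, it is hooked: it can be neither lifted nor pressed lower (1 mm play). Once the key has unhooked it, a damped spring drives it up with about 10 N in about a second, and it stays up. It pushes up a finger that still rests on it.
- release (a joint): Travel of the release key in m: 0 at rest, 0.008 at its stop; straight down, sprung back. It starts to give at 2.5 N, unhooks the tower within 4.5 mm (4.5 N) and reaches its stop at 6 N: press it 5 mm or more. As the finger is then withdrawn upward, the rising tower follows it and stays unhooked.
- driver_red: Red-handled screwdriver, 27x193x27 mm, lying beside the pod; origin at the centre of its underside, its length along its y axis. To be left alone.
- pliers_long: Long-nose pliers with orange handles, 64x169x15 mm, lying beside the pod; origin at the centre of the underside, length along y. To be left alone.
- marker_black: Black marker pen, 14x135x16 mm, lying behind the pod; origin at the centre of the underside, length along y. To be left alone.
- tape_measure: Yellow tape measure, 43x73x62 mm, standing; origin at the centre of the underside. To be left alone.
- magnet_square_1: Orange three-cornered welding magnet, 62x63x19 mm, lying flat; origin at the centre of the underside. To be left alone.
- hex_keys: Set of hex keys in a red plastic holder, 40x88x12 mm, lying flat; origin at the centre of the underside. To be left alone.

How it is judged:
By the outcome, as a careful person would: the job done as asked, in the order asked, and still so for the second after the job is handed in, with the robot touching nothing.
It also fails if it takes over 72 s, if anything falls off the work surface, if the arm or the gripper's body presses on something with over 40 N, if the wrist force passes 120 N, or if a joint passes its speed limit or range.

ROBOT

A 6-joint arm with a two-finger parallel gripper is mounted at the origin on a cart in front of the work surface, level with it; the furniture and walls round the work are solid. World frame = base frame: x ahead of the robot, y to its left, z up, the work surface at z = 0. Lengths are in m, angles in rad, forces in N, time in s.
With the tool pointing down it reaches from about 0.3 to 0.875 m from the base axis. Payload 6.4 kg.
Tool frame: the origin (TCP) lies between the finger pads; the fingertips stand 11 mm ahead of it and the grasp point (between the pads) lies 8 mm behind it (ctrl.tcp_to_tips is the y of the fingertips in the tool frame, in m); y points along the fingers, x is the direction in which the jaws open and shut, and the axes are right-handed (so a half turn about y gives the same grasp; the last joint's range is limited). The gripper opens to 85 mm and grips with 20 to 120 N. Pads are 22 mm wide; open, the fingers measure 114 mm over their backs; the gripper's body (76 mm by 85 mm) begins 54 mm behind the grasp point. The pads swing forward as they close: fully open they stand 13 mm farther back than shut.
Start: joints at [1.105, 0.181, 1.607, -0, 1.354, -0.206], TCP at [0.148, 0.556, 0.242] pointing down, gripper open.
Joint ranges: [-2.99, 2.99], [-0.89, 2.07], [0.3, 2.58], [-1.14, 4.28], [0, 2.63], [-3.12, 3.12]. Speed limits (rad/s): [2.57, 2.57, 3.01, 3.14, 3.14, 3.14].

INTERFACE

Orientations are given as a unit quaternion [w, x, y, z].
In Python, from bench import ctrl gives the robot as it stands.
- The arm moves only by the tool apply_moves, never from a script. Its argument "plan" is text: rows parted by semicolons, each of 7 numbers parted by spaces: the shift along the tool's x, y, z each as a share of 0.05 m, from -1 to 1, then the turn, a rotation vector about the tool's x, y, z each as a share of 0.12 rad, from -1 to 1, then the opening, from 0 (shut) to 1 (fully open). In form: dx dy dz wx wy wz claw; .... A call has exactly 5 rows; each row shifts and turns the commanded pose from where the row before left it, along the tool's axes as they then stand; what a row does not reach is not made up. A row lasts 1/10 s, in which the tool goes at most 50 mm and 8.59 degrees, less where a joint would pass 70% of its speed; a pose out of reach is approached as far as the arm can. A call with a number of a shift or a turn outside -1 to 1 is refused whole. A call with a gripper value outside its range is refused whole. The fingers move at their own pace and stop on an object; the grip force is fixed at half the most. Time passes only in rows, so rows that do not move let the fingers close, or fill a call up. It gives the time, the measured TCP pose, the force and the opening at its end, in the units of the state.
- ctrl.get_obs(): the state, without advancing time (a new reading comes with each control period).
- ctrl.camera(name): name is "scene" or "top" or "wrist"; returns the picture (420x560x3 uint8, red, green, blue); there is no depth.
- ctrl.get_calibration(name): a dict with "intrinsics" (3x3 intrinsics, pixels), "R" (3x3) and "t" (3): a world point X has camera coordinates R X + t. Camera axes: x right, y down, z forward; pixel columns grow to the right and rows downward; lengths in m; the calibration is good to about 2 mm. A picture is of the moment at which its call begins: read the wrist's pose just before it. get_calibration takes no time and is no camera call; for the wrist camera it gives the pose at the moment of the call.
- ctrl.hand_in(): hands the job in, once; it reports no verdict.
Trained networks look in the newest picture that a camera, given by its name, has taken for a name from the list of things; names that differ only in an ending like _2 or _b are one class to them, and where a whole thing is asked for, a point or a joint stands for the part that bears it (a point fixed in the world has none). Each returns a list of dicts, best first, with "score" (0 to 1); they miss things now and then, are a little off and sometimes report something else, mostly with a low value. They report only what shows in the picture. A call takes as long as a camera call.
- ctrl.recognise(camera, target): "point" ([x, y, z] in m, in world coordinates, good to about 4 mm: the middle of the surface that is visible of it).
The state is a dict: "time_s": time; "q": joint angles; "dq": joint speeds; "joint_efforts": joint torques, N m; "eef_pos": TCP position; "eef_rot": TCP orientation; "wrist_force": force on the tool from outside, world axes, zero at the start; "torque": the same for the moment, N m; "opening": opening from 0.0 (shut) to 1.0 (fully open).
Only numpy, scipy, OpenCV 4.12 (cv2) and the standard library are available. Lean on these libraries where they do the work, as an engineer would, in place of code of your own. Each camera call takes 0.05 s, during which the arm holds its last target.

## Working session

There is one attempt and no reset: what is moved stays moved. The work goes in short steps, Python scripts to look and compute and a tool call to move; the robot and the scene stay as the last step left them, time stands still between calls to the robot, and variables do not carry over. Pictures are saved under pics/ and viewed, and the job is handed in when it is done.

Besides the shell and the picture viewer there is one more tool, called after ">>>" by a JSON object that holds its "method" and its "body". apply_moves: Moves the arm, as the interface text tells. Shift numbers are shares of 0.05 m and turn numbers shares of 0.12 rad, none past 1 either way. Its arguments: {"type":"object","properties":{"plan":{"type":"string"}},"required":["plan"]}

```bash
mkdir -p pics; ls
cat > h.py <<'E'
import numpy as np,cv2
from bench import ctrl
def shot(n,f):
    im=ctrl.camera(n); cv2.imwrite('pics/'+f,im[:,:,::-1]); return im
def px(n,X):
    c=ctrl.get_calibration(n);p=np.array(c['R'])@np.array(X)+np.array(c['t']);u=np.array(c['intrinsics'])@p;return u[:2]/u[2]
def ray(n,uv,z):
    c=ctrl.get_calibration(n);R=np.array(c['R']);t=np.array(c['t'])
    d=R.T@np.linalg.inv(np.array(c['intrinsics']))@np.array([uv[0],uv[1],1.]);o=-R.T@t
    return o+d*(z-o[2])/d[2]
E
python3 - <<'E'
from h import *
np.set_printoptions(precision=4,suppress=True)
print(ctrl.get_obs())
for n in['scene','top','wrist']:
    shot(n,n+'0.png')
    for k in ['pod','cap_top']:
        r=ctrl.recognise(n,k); print(n,k,r[:2])
print(ctrl.tcp_to_tips)
E
```

```text
pics
{'time_s': 0.0, 'q': array([ 1.1047,  0.1816,  1.608 ,  0.    ,  1.3538, -0.2063]), 'dq': array([ 0.0004,  0.0008, -0.0005,  0.0003,  0.0012,  0.0016]), 'joint_efforts': array([  0.0001, -44.4858, -35.1337,  -0.0001,   0.0092,   0.    ]), 'eef_pos': array([0.1474, 0.5552, 0.2414]), 'eef_rot': array([-0.5603,  0.5608,  0.4305, -0.4316]), 'wrist_force': array([ 0.0789,  0.3651, -0.5375]), 'torque': array([ 0.0016, -0.0027, -0.0142]), 'opening': 0.9998424690649317}
scene pod [{'point': [0.5341, 0.0168, 0.0754], 'score': 0.7}]
scene cap_top []
top pod [{'point': [0.7372, 0.0252, 0.0112], 'score': 0.33}]
top cap_top [{'point': [0.6132, -0.3877, 0.0046], 'score': 0.74}, {'point': [0.5812, 0.0557, 0.1088], 'score': 0.59}]
wrist pod []
wrist cap_top []
0.011
```

View pics/scene0.png

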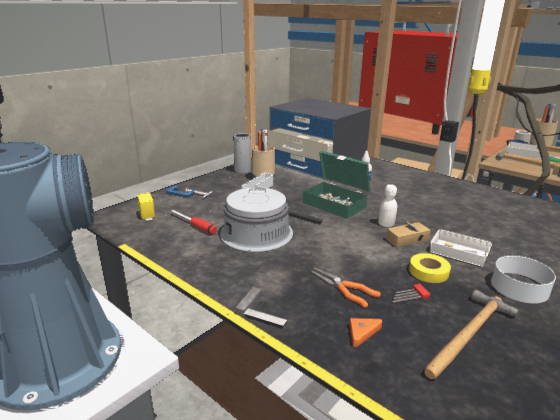

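View pics/top0.png

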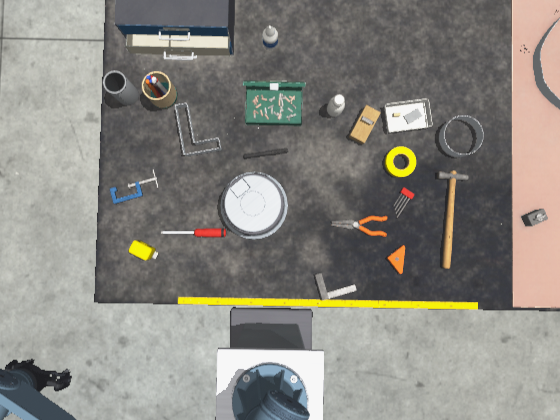

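The top view shows the pod's cap centred near pixel (254,203), with a notch-like outline at about (240,187). I'll zoom in on it.

Run:
```python
from h import *
im=cv2.imread('pics/top0.png');c=im[160:250,205:305]
c=cv2.resize(c,None,fx=6,fy=6,interpolation=cv2.INTER_CUBIC)
c=np.clip((c.astype(float)-150)*2.3,0,255).astype('uint8') if 1 else c
cv2.imwrite('pics/z0.png',c)
im=cv2.imread('pics/scene0.png');c=im[170:260,205:305]
cv2.imwrite('pics/z1.png',cv2.resize(c,None,fx=6,fy=6,interpolation=cv2.INTER_CUBIC))
for p in[(254,203),(252,204),(240,187)]:print(ray('top',p,.106))
print(px('top',[.58,.055,.106]))
```

```text
[0.58154887 0.05648832 0.106     ]
[0.57860724 0.0620661  0.106     ]
[0.62602822 0.09703712 0.106     ]
[254.515223   203.55846673]
```

View pics/z0.png

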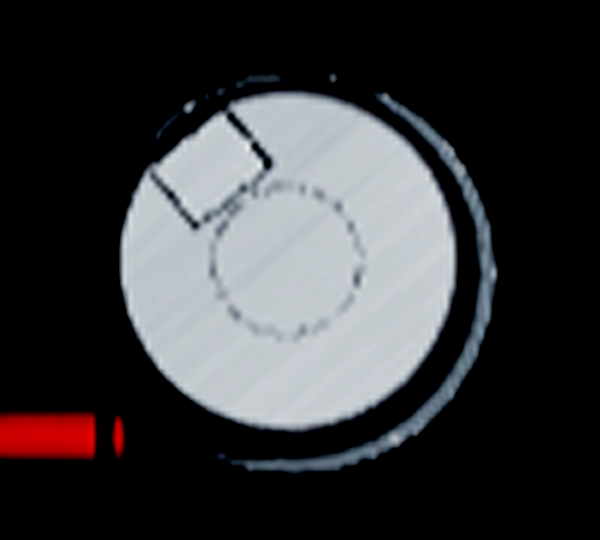

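View pics/z1.png

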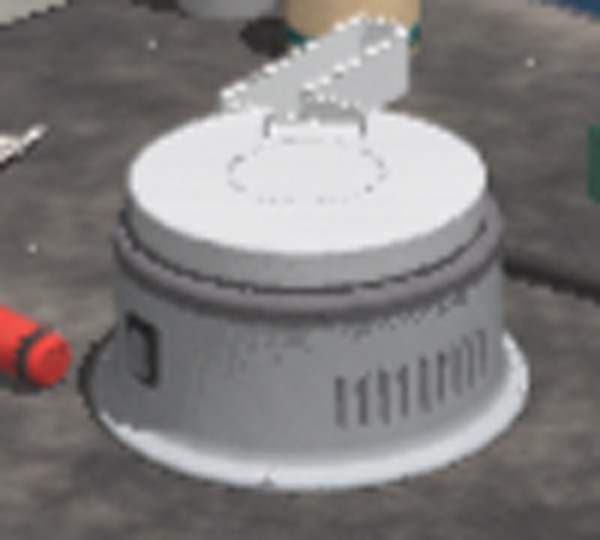

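The notch is clearly visible, pointing at roughly +40° in the world frame. I'll fit the geometry more exactly and work out the approach.

```bash
cat >> h.py <<'E'
from scipy.spatial.transform import Rotation as Rn
np.set_printoptions(precision=4,suppress=True)
def rot(o): 
    q=o['eef_rot'];return Rn.from_quat([q[1],q[2],q[3],q[0]])
def plan(target,yaw=None):
    o=ctrl.get_obs();R=rot(o)
    print('t',o['time_s'],'pos',o['eef_pos'],'F',o['wrist_force'],'x',R.as_matrix()[:,0],'y',R.as_matrix()[:,1])
    print('shift shares',R.inv().apply(np.array(target)-o['eef_pos'])/.05)
    if yaw is not None:
        T=np.array([[np.cos(yaw),0,0],[np.sin(yaw),0,0],[0,-1,0]]).astype(float)
        x=np.array([np.cos(yaw),np.sin(yaw),0]);y=np.array([0,0,-1.]);T=np.c_[x,y,np.cross(x,y)]
        print('turn shares (do after shift)',(R.inv()*Rn.from_matrix(T)).as_rotvec()/.12)
E
python3 - <<'E'
from h import *
im=cv2.imread('pics/top0.png');g=cv2.cvtColor(im,cv2.COLOR_BGR2GRAY)
m=np.zeros_like(g);m[160:250,210:300]=(g[160:250,210:300]>190)*255
cs,_=cv2.findContours(m,cv2.RETR_EXTERNAL,cv2.CHAIN_APPROX_NONE);c=max(cs,key=cv2.contourArea)
W=np.array([ray('top',p[0],.106)[:2] for p in c])
(hx,r)=cv2.minEnclosingCircle(W.astype(np.float32));print('enc',hx,r)
from scipy.optimize import least_squares
s=least_squares(lambda p:np.hypot(*(W-p[:2]).T)-p[2],[*hx,r],loss='soft_l1',f_scale=.001).x;print('fit',s)
z=lambda u,v:ray('top',(205+(u+.5)/6-.5,160+(v+.5)/6-.5),.106)[:2]
a,b=z(197,227),z(270,163);mid=(a+b)/2;print('wall',a,b,'len',np.hypot(*(a-b)),'mid r',np.hypot(*(mid-s[:2])),'ang',np.degrees(np.arctan2(*(mid-s[:2])[::-1])))
n=a-b;print('normal ang',np.degrees(np.arctan2(-n[0],n[1])))
plan([.58,.056,.25],np.radians(-49))
plan([.58,.056,.25],np.radians(131))
E
```

```text
enc (0.5815455317497253, 0.060271840542554855) 0.07941418141126633
fit [0.5811 0.0604 0.0776]
wall [0.5964 0.1036] [0.6273 0.07  ] len 0.04568982905391798 mid r 0.04047133921929579 ang 40.657483592938476
normal ang 42.5867819219565
t 0.45 pos [0.1477 0.5557 0.2422] F [ 0.1791 -0.1224 -0.5422] x [ 0.2569  0.9664 -0.0001] y [-0.     -0.0001 -1.    ]
shift shares [ -7.4373  -0.1546 -10.9231]
turn shares (do after shift) [ 0.0013 18.0519 -0.0007]
t 0.45 pos [0.1477 0.5557 0.2422] F [ 0.1791 -0.1224 -0.5422] x [ 0.2569  0.9664 -0.0001] y [-0.     -0.0001 -1.    ]
shift shares [ -7.4373  -0.1546 -10.9231]
turn shares (do after shift) [-0.0006 -8.128  -0.0011]
```

>>> {"method": "apply_moves", "body": {"plan": "-0.5 0 -0.73 0 0 0 0; -0.5 0 -0.73 0 0 0 0; -0.5 0 -0.73 0 0 0 0; -0.5 0 -0.73 0 0 0 0; -0.5 0 -0.73 0 0 0 0"}}

```text
time_s: 0.95
eef_pos: [0.2928, 0.3867, 0.2425]
eef_rot: [0.56, -0.56, -0.431, 0.431]
wrist_force: [0.5, -0.1, 0.3]
opening: 0.144
```

>>> {"method": "apply_moves", "body": {"plan": "-0.5 0 -0.73 0 0 0 0; -0.5 0 -0.73 0 0 0 0; -0.5 0 -0.73 0 0 0 0; -0.5 0 -0.73 0 0 0 0; -0.5 0 -0.73 0 0 0 0"}}

```text
time_s: 1.45
eef_pos: [0.4372, 0.2188, 0.2426]
eef_rot: [-0.56, 0.561, 0.431, -0.431]
wrist_force: [0.6, 1.3, 0.0]
opening: 0.003
```

>>> {"method": "apply_moves", "body": {"plan": "-0.5 0 -0.73 0 0 0 0; -0.5 0 -0.73 0 0 0 0; -0.5 0 -0.73 0 0 0 0; 0 0 0 0 -0.8 0 0; 0 0 0 0 -0.8 0 0"}}

```text
time_s: 1.95
eef_pos: [0.5236, 0.1182, 0.2421]
eef_rot: [0.517, -0.516, -0.483, 0.483]
wrist_force: [-0.4, -0.2, -0.6]
opening: 0.002
```

>>> {"method": "apply_moves", "body": {"plan": "0 0 0 0 -0.8 0 0; 0 0 0 0 -0.8 0 0; 0 0 0 0 -0.8 0 0; 0 0 0 0 -0.8 0 0; 0 0 0 0 -0.8 0 0"}}

```text
time_s: 2.45
eef_pos: [0.5228, 0.1197, 0.2423]
eef_rot: [-0.386, 0.386, 0.593, -0.592]
wrist_force: [-0.1, -0.0, -0.4]
opening: 0.002
```

Run:
```python
from h import *
shot('wrist','w1.png')
plan([.581+.062*np.cos(2.46),.060+.062*np.sin(2.46),.13],np.radians(131.5))
print(px('wrist',[.581,.060,.106]))
```

```text
t 2.5 pos [0.5228 0.1197 0.2424] F [ 0.3418 -0.2061 -0.6755] x [-0.4084  0.9128 -0.0001] y [ 0.0001 -0.     -1.    ]
shift shares [-0.4591  2.2472 -0.0144]
turn shares (do after shift) [ 0.001  -2.5298 -0.0007]
[185.75   232.4555]
```

View pics/w1.png

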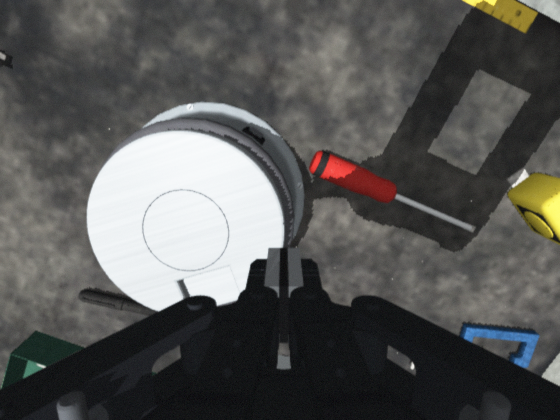

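The wrist image shows the ring at (186,230) against a predicted (186,232), so the centre is confirmed. The notch is at lower right, near (205,285). I'm descending to just above the cap.

>>> {"method": "apply_moves", "body": {"plan": "-0.23 0.5 0 0 0 0 0; -0.23 0.5 0 0 0 0 0; 0 0.5 0 0 -0.85 0 0; 0 0.4 0 0 -0.85 0 0; 0 0.3 0 0 -0.83 0 0"}}

```text
time_s: 3.0
eef_pos: [0.5313, 0.0985, 0.1308]
eef_rot: [0.293, -0.292, -0.644, 0.644]
wrist_force: [-0.4, -0.5, 0.2]
opening: 0.002
```

Run:
```python
from h import *
shot('wrist','w2.png')
plan([.581+.062*np.cos(2.46),.060+.062*np.sin(2.46),.117],np.radians(131.5))
print(px('wrist',[.581,.060,.106]))
```

```text
t 3.05 pos [0.53   0.0986 0.1286] F [-1.6546 -0.4826 -2.1891] x [-0.6613  0.7501  0.0034] y [-0.005   0.0002 -1.    ]
shift shares [-0.0316  0.232  -0.0508]
turn shares (do after shift) [-0.03   -0.0149  0.0284]
[151.6361 282.7869]
```

View pics/w2.png

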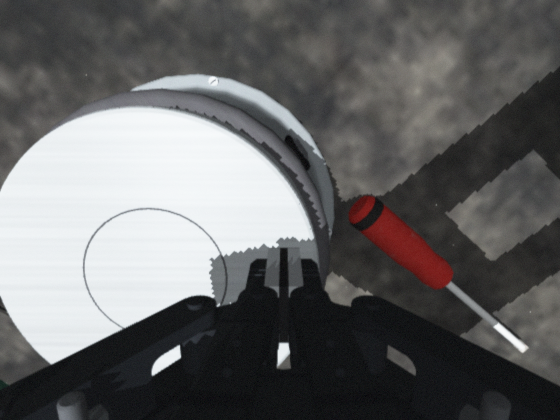

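>>> {"method": "apply_moves", "body": {"plan": "0 0.06 0 0 0 0 0; 0 0.06 0 0 0 0 0; 0 0.06 0 0 0 0 0; 0 0 0 0 0 0 0; 0 0 0 0 0 0 0"}}

```text
time_s: 3.55
eef_pos: [0.5323, 0.0987, 0.1238]
eef_rot: [-0.293, 0.294, 0.643, -0.643]
wrist_force: [0.5, 0.1, -0.3]
opening: -0.001
```

>>> {"method": "apply_moves", "body": {"plan": "0 0.02 0 0 0 0 0; 0 0 0 0 0 0 0; 0 0 0 0 0 0 0; 0 0 0 0 0 0 0; 0 0 0 0 0 0 0"}}

```text
time_s: 4.05
eef_pos: [0.532, 0.0987, 0.1223]
eef_rot: [-0.293, 0.293, 0.643, -0.643]
wrist_force: [0.3, -0.3, 0.4]
opening: -0.002
```

>>> {"method": "apply_moves", "body": {"plan": "0 0.03 0 0 0 0 0; 0 0.03 0 0 0 0 0; 0 0.02 0 0 0 0 0; 0 0 0 0 0 0 0; 0 0 0 0 0 0 0"}}

```text
time_s: 4.55
eef_pos: [0.5319, 0.0987, 0.1184]
eef_rot: [0.293, -0.293, -0.643, 0.644]
wrist_force: [-2.0, -0.2, 2.9]
opening: 0.002
```

>>> {"method": "apply_moves", "body": {"plan": "0 0.02 0 0 0 0 0; 0 0 0 0 0 0 0; 0 0 0 0 0 0 0; 0 0 0 0 0 0 0; 0 0 0 0 0 0 0"}}

```text
time_s: 5.05
eef_pos: [0.5318, 0.0987, 0.1179]
eef_rot: [0.293, -0.293, -0.643, 0.644]
wrist_force: [-4.5, -0.4, 8.4]
opening: -0.0
```

>>> {"method": "apply_moves", "body": {"plan": "0 0.01 0 0 0 0 0; 0 0 0 0 0 0 0; 0 0 0 0 0 0 0; 0 0 0 0 0 0 0; 0 0 0 0 0 0 0"}}

```text
time_s: 5.55
eef_pos: [0.5317, 0.0988, 0.1176]
eef_rot: [0.293, -0.293, -0.643, 0.644]
wrist_force: [-6.5, 1.2, 11.5]
opening: -0.002
```

Contact is at z≈0.1186, so the tip is at about 107 mm, as expected. 11 N is too firm, so I'll ease off and then slide lightly round towards the notch.

>>> {"method": "apply_moves", "body": {"plan": "0 -0.024 0 0 0 0 0; 0 0 0 0 0 0 0; 0.02 0 -0.216 0 0 0 0; 0 0 0 0 0 0 0; 0 0 0 0 0 0 0"}}

```text
time_s: 6.05
eef_pos: [0.5402, 0.1067, 0.1181]
eef_rot: [-0.293, 0.294, 0.644, -0.643]
wrist_force: [1.0, 1.0, 1.8]
opening: -0.002
```

>>> {"method": "apply_moves", "body": {"plan": "-0.018 0 -0.216 0 0 0 0; -0.028 0 -0.105 0 0 0 0; -0.028 0 -0.105 0 0 0 0; 0 0 0 0 0 0 0; 0 0 0 0 0 0 0"}}

```text
time_s: 6.55
eef_pos: [0.5582, 0.1176, 0.118]
eef_rot: [-0.293, 0.293, 0.644, -0.643]
wrist_force: [-0.8, -0.0, 4.1]
opening: -0.002
```

>>> {"method": "apply_moves", "body": {"plan": "-0.092 0 -0.196 0 0 0 0; -0.124 0 -0.177 0 0 0 0; -0.152 0 -0.152 0 0 0 0; 0 0 0 0 0 0 0; 0 0 0 0 0 0 0"}}

```text
time_s: 7.05
eef_pos: [0.5904, 0.121, 0.118]
eef_rot: [-0.293, 0.294, 0.644, -0.643]
wrist_force: [1.6, 1.7, 2.2]
opening: 0.002
```

```bash
cat > pol.py <<'E'
from h import *
a=np.radians(41.5);o=ctrl.get_obs();d=o['eef_pos'][:2]-[.581,.060]
print(o['time_s'],'tan',(d@[-np.sin(a),np.cos(a)])*1e3,'rad',(d@[np.cos(a),np.sin(a)])*1e3,'z',o['eef_pos'][2],'F',o['wrist_force'])
E
python3 pol.py
```

```text
7.05 tan 39.493121809822455 rad 47.44381895238745 z 0.11800356172292734 F [1.5774 1.6727 2.2277]
```

Tracking well with 2–4 N of contact. Continuing into the notch.

>>> {"method": "apply_moves", "body": {"plan": "-0.176 0 -0.124 0 0 0 0; -0.1 0 -0.046 0 0 0 0; -0.1 0 -0.046 0 0 0 0; 0 0 0 0 0 0 0; 0 0 0 0 0 0 0"}}

```text
time_s: 7.55
eef_pos: [0.6106, 0.1137, 0.1179]
eef_rot: [-0.293, 0.293, 0.643, -0.643]
wrist_force: [0.9, 0.2, 2.0]
opening: 0.001
```

>>> {"method": "apply_moves", "body": {"plan": "-0.104 0 -0.02 0 0 0 0; -0.104 0 -0.02 0 0 0 0; 0 0 0 0 0 0 0; 0 0 0 0 0 0 0; 0 0 0 0 0 0 0"}}

```text
time_s: 8.05
eef_pos: [0.6185, 0.1073, 0.1176]
eef_rot: [0.293, -0.293, -0.643, 0.644]
wrist_force: [-0.5, 0.9, -0.5]
opening: 0.003
```

>>> {"method": "apply_moves", "body": {"plan": "-0.1 0 0 0 0 0 0; -0.1 0 0 0 0 0 0; 0 0 0 0 0 0 0; 0 0 0 0 0 0 0; 0 0 0 0 0 0 0"}}

```text
time_s: 8.55
eef_pos: [0.6252, 0.0998, 0.118]
eef_rot: [0.293, -0.293, -0.643, 0.643]
wrist_force: [0.3, 0.1, 0.4]
opening: -0.001
```

```bash
python3 pol.py
python3 - <<'E'
from h import *
shot('wrist','w3.png')
im=shot('top','t3.png')
cv2.imwrite('pics/z3.png',cv2.resize(im[150:250,200:310,::-1],None,fx=5,fy=5))
E
```

```text
8.55 tan 0.5280086139927608 rad 59.51415896452969 z 0.11795563696499614 F [0.315  0.1075 0.3535]
```

View pics/w3.png

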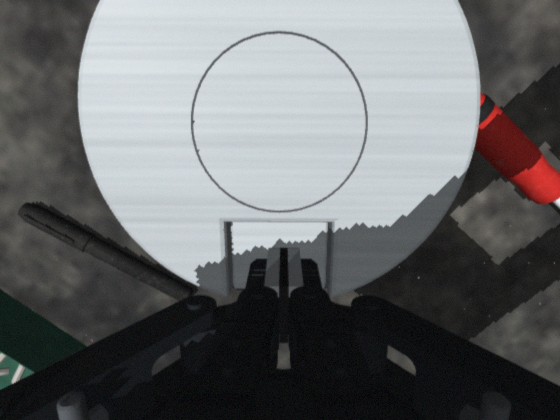

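The force fell to about 0 once inside, so the notch is found by feel. The wrist view shows the fingertips between the notch walls at columns 225 and 333. Now I press down gently.

>>> {"method": "apply_moves", "body": {"plan": "0 0.04 0 0 0 0 0; 0 0.04 0 0 0 0 0; 0 0.04 0 0 0 0 0; 0 0.02 0 0 0 0 0; 0 0 0 0 0 0 0"}}

```text
time_s: 9.15
eef_pos: [0.625, 0.0999, 0.1106]
eef_rot: [0.293, -0.293, -0.643, 0.644]
wrist_force: [-0.5, -0.0, 0.8]
opening: -0.001
```

>>> {"method": "apply_moves", "body": {"plan": "0 0.02 0 0 0 0 0; 0 0.02 0 0 0 0 0; 0 0.02 0 0 0 0 0; 0 0 0 0 0 0 0; 0 0 0 0 0 0 0"}}

```text
time_s: 9.65
eef_pos: [0.6256, 0.1, 0.1088]
eef_rot: [-0.293, 0.293, 0.644, -0.643]
wrist_force: [-1.7, -0.3, 5.6]
opening: -0.006
```

```bash
python3 pol.py
```

```text
9.65 tan 0.42250716814462214 rad 59.89006184925354 z 0.10882331587926211 F [-1.7443 -0.2915  5.6226]
```

>>> {"method": "apply_moves", "body": {"plan": "0 0.02 0 0 0 0 0; 0 0.02 0 0 0 0 0; 0 0 0 0 0 0 0; 0 0 0 0 0 0 0; 0 0 0 0 0 0 0"}}

```text
time_s: 10.15
eef_pos: [0.6255, 0.1, 0.1068]
eef_rot: [-0.293, 0.293, 0.644, -0.643]
wrist_force: [-1.9, 0.8, 4.9]
opening: 0.0
```

>>> {"method": "apply_moves", "body": {"plan": "0 0.02 0 0 0 0 0; 0 0.02 0 0 0 0 0; 0 0 0 0 0 0 0; 0 0 0 0 0 0 0; 0 0 0 0 0 0 0"}}

```text
time_s: 10.65
eef_pos: [0.6262, 0.1001, 0.1061]
eef_rot: [-0.292, 0.294, 0.644, -0.643]
wrist_force: [-3.6, -0.1, 11.3]
opening: 0.001
```

The force rose to 11 N, which matches the freed tower pushing up on the fingertip. I'm withdrawing straight up at a steady pace.

>>> {"method": "apply_moves", "body": {"plan": "0 -0.1 0 0 0 0 0; 0 -0.1 0 0 0 0 0; 0 -0.1 0 0 0 0 0; 0 -0.1 0 0 0 0 0; 0 -0.1 0 0 0 0 0"}}

```text
time_s: 11.15
eef_pos: [0.6257, 0.0999, 0.1302]
eef_rot: [-0.293, 0.293, 0.644, -0.643]
wrist_force: [-1.9, 0.1, 6.2]
opening: 0.001
```

```bash
python3 pol.py
python3 - <<'E'
from h import *
im=shot('scene','s4.png')
cv2.imwrite('pics/z4.png',cv2.resize(im[100:270,160:340,::-1],None,fx=3,fy=3))
E
```

```text
11.15 tan 0.30282396000454787 rad 59.88657840789923 z 0.13020401720596994 F [-1.8873  0.0631  6.1854]
```

View pics/z4.png

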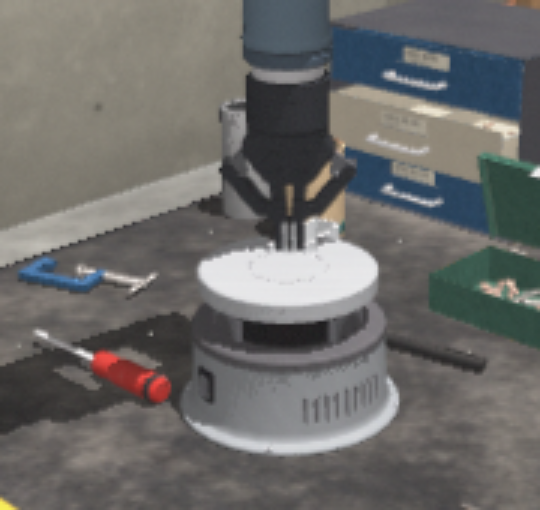

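The tower is rising with the finger. I'll keep going up until well clear.

>>> {"method": "apply_moves", "body": {"plan": "0 -0.12 0 0 0 0 0; 0 -0.15 0 0 0 0 0; 0 -0.2 0 0 0 0 0; 0 -0.25 0 0 0 0 0; 0 -0.3 0 0 0 0 0"}}

```text
time_s: 11.7
eef_pos: [0.6248, 0.0998, 0.1802]
eef_rot: [0.294, -0.293, -0.643, 0.644]
wrist_force: [-0.5, -0.6, -0.2]
opening: -0.001
```

>>> {"method": "apply_moves", "body": {"plan": "0 -0.3 0 0 0 0 0; 0 -0.3 0 0 0 0 0; 0 -0.3 0 0 0 0 0; 0 -0.3 0 0 0 0 0; 0 -0.2 0 0 0 0 0"}}

```text
time_s: 12.2
eef_pos: [0.6257, 0.0999, 0.252]
eef_rot: [-0.293, 0.294, 0.644, -0.643]
wrist_force: [-0.4, -0.6, 0.3]
opening: -0.0
```

>>> {"method": "apply_moves", "body": {"plan": "0 0 0 0 0 0 0; 0 0 0 0 0 0 0; 0 0 0 0 0 0 0; 0 0 0 0 0 0 0; 0 0 0 0 0 0 0"}}

```text
time_s: 12.7
eef_pos: [0.6249, 0.0998, 0.2492]
eef_rot: [0.294, -0.293, -0.643, 0.644]
wrist_force: [1.4, -0.5, -0.6]
opening: -0.003
```

```bash
python3 pol.py
python3 - <<'E'
from h import *
im=shot('scene','s5.png')
cv2.imwrite('pics/z5.png',cv2.resize(im[80:270,150:340,::-1],None,fx=3,fy=3))
im=shot('top','t5.png')
for z in(.106,.14,.17,.176):
    P=[(.581+.08*np.cos(t),.060+.08*np.sin(t),z) for t in np.linspace(0,6.28,60)]
    p=np.array([px('scene',q) for q in P]);print(z,'scene cols',p[:,0].min(),p[:,0].max(),'rows',p[:,1].min(),p[:,1].max())
E
```

```text
12.7 tan 0.7276959652907294 rad 59.29880745440104 z 0.24918286270713516 F [ 1.4156 -0.5002 -0.6135]
0.106 scene cols 225.7736781633307 285.26136881386503 rows 186.0510463616905 210.30746155653756
0.14 scene cols 225.2069887558466 285.45203361534135 rows 174.93395047711502 198.02767764823528
0.17 scene cols 224.69482457069375 285.62431982839223 rows 164.90279958167454 186.91416176154777
0.176 scene cols 224.59098914500808 285.6592450237826 rows 162.8709809328077 184.65925479152222
```

View pics/z5.png

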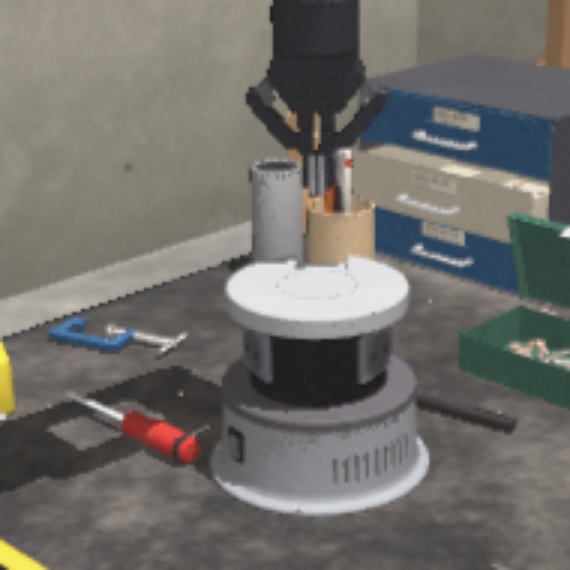

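View pics/t5.png

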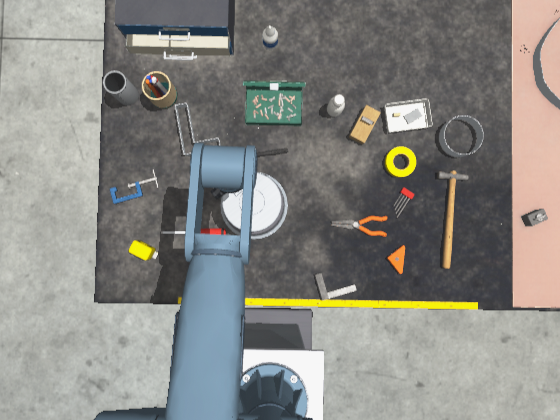

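The cap's front edge is at about row 186 and the predicted row at full height is 184.7. It may still be creeping up, so I'll wait a second and recheck.

>>> {"method": "apply_moves", "body": {"plan": "0 -0.2 0 0 0 0 0; 0 -0.2 0 0 0 0 0; 0 0 0 0 0 0 0; 0 0 0 0 0 0 0; 0 0 0 0 0 0 0"}}

```text
time_s: 13.3
eef_pos: [0.6252, 0.0999, 0.2699]
eef_rot: [0.293, -0.293, -0.643, 0.643]
wrist_force: [0.3, -1.5, -0.6]
opening: -0.004
```

>>> {"method": "apply_moves", "body": {"plan": "0 0 0 0 0 0 0; 0 0 0 0 0 0 0; 0 0 0 0 0 0 0; 0 0 0 0 0 0 0; 0 0 0 0 0 0 0"}}

```text
time_s: 13.8
eef_pos: [0.6252, 0.0999, 0.2699]
eef_rot: [0.293, -0.293, -0.643, 0.643]
wrist_force: [0.5, 0.2, 0.3]
opening: 0.002
```

```bash
python3 pol.py
python3 - <<'E'
from h import *
im=shot('scene','s6.png')
a=cv2.imread('pics/s5.png');b=cv2.imread('pics/s6.png');c=cv2.imread('pics/s0.png') if 0 else cv2.imread('pics/scene0.png')
f=lambda i:cv2.cvtColor(i,cv2.COLOR_BGR2GRAY)
for n,i in(('shut',c),('5',a),('6',b)):print(n,f(i)[160:222,255])
print('diff cap 5/6',np.abs(f(a)[160:260,220:290].astype(int)-f(b)[160:260,220:290]).mean())
E
```

```text
13.8 tan 0.549726992387559 rad 59.5284065587491 z 0.269909699128231 F [0.4575 0.1918 0.3347]
shut [132 129 129 130 129 129 129 126 127 127 126 129 129 127 125 108  76 115
 151 190 190 190 191 194 198 158 161 167 163 153 198 229 227 216 226 227
 227 225 227 227 227 228 227 227 230 229 228 230 229 231 230 226 184 154
 156 153 152 141  79 122 128 109]
5 [130 128 130 128 130 130 127 125 150 230 236 227 226 226 226 227 228 228
 225 218 230 229 229 230 231 230 223 168 154 154 154 152 139  57  32  31
  33  31  30  31  32  35  34  32  34  33  34  29  34  31  33  33  33  35
  35  40  78 122 123 125 129 107]
6 [131 129 130 130 132 128 127 123 150 231 236 227 227 226 227 228 227 228
 225 217 230 229 230 230 230 230 222 166 153 155 156 152 140  56  32  34
  29  34  34  29  35  31  33  33  33  31  30  31  31  34  32  31  31  31
  35  40  79 122 121 124 129 108]
diff cap 5/6 1.091
```

```bash
python3 -c "
from bench import ctrl
print(ctrl.hand_in())"
```

```text
the job is handed in; nothing more can be done
None
```

The tower sprang up by itself to about full height, and I handed the job in at about 14 s of the 72 s allowed.

- **Finding the notch:** I saw the notch in the top picture, facing about +41.5°. I then slid the shut fingertips round the cap, about 62 mm from the axis, through roughly 100° at 2–4 N. The contact force dropped to about 0 when they reached the notch. They were centred between its walls in the wrist picture.
- **Pressing the key:** I pressed it straight down until the freed tower pushed back at 11 N. I then withdrew upward and the tower followed. The fingers moved about 4.5 mm below the key's rest height. The tower was already pushing up by then, so the key's own travel was probably more; I did not measure it directly.
- **First touch:** It reached 11.5 N for a moment, so I eased off before sliding.
- **Last checks:** The cap rose 25.1 pixel rows, against 25.65 expected for 70 mm. That is about 68.6 mm, within measuring error of full height. It did not move between two pictures 1.1 s apart. The wrist force was about 0, with the tool roughly 80 mm clear of the cap. The tools around the pod looked undisturbed where the arm did not hide them.

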